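# Hang the inspected covers in the last place on the wash rail

### The job

Take the hanger with its two bearing covers off the inspection stand and lower it astride the wash rail in the one empty place, between the covers already hanging there. The notched brass saddle there may be clamped off the middle of its place, so set the hanger down gently on the saddle and ease it along until it drops fully home in the notch, hanging upright and still. Do not force it or drop it on, and leave the neighbours hanging in their notches.

Things in the scene. Friction and masses are not known exactly. Their poses are not given: they have to be found in the camera images.
- hanger: The hanger to move, 0.4-0.75 kg: flat aluminium upside-down U, 10 mm thick (y), a bearing cover on each leg. Origin: middle of the underside of its crown; z up, y along the bar it hangs on. Crown 12 mm high above the origin, 28 mm wide outside (flat faces at x = -14 and +14 mm, free to 40 mm below the origin: pinch here from above), 18 mm inside. Legs end 90 mm below the origin.
- covers_mid (a point): Point midway between the moved hanger's two steel bearing covers, 75 mm below its origin. Each cover is a ring 59 mm across and 20 mm thick, axis along x, fixed on the outside of a leg, so the pair spans x = -42 to +42 mm with its bolts; lowest edge 105 mm below the hanger's origin.
- stand: Grey inspection stand, fixed, base 90 x 100 x 12 mm. Origin on the bench below the hanger. A bar 12 mm wide lies along y, top 160 mm above the bench; the hanger starts with its origin on it above this origin, axes parallel, between two 4 mm high lips with 2 mm free each side. Post at y = +60 mm, 168 mm high. The tall fixed measuring arm stands behind it (x = 0.71, y = -0.14 m).
- rack: Wash rail, fixed: flat steel bar 8 mm thick, 25 mm high, 360 mm long (y) on two blue posts at y = -176 and +176 mm (166 mm high), over a drip tray. Origin on the bench below the bar's middle; bar top 150 mm above the bench. Four places at y = -117, -39, +39, +117 mm; one of the inner two is empty.
- carrier_free: The empty place: fixed dark steel strip 10 x 74 x 4 mm on top of the bar. Origin: middle of its underside, 150 mm above the bench; y along the bar, z up. The notched brass saddle is clamped on it; the saddle's middle lies anywhere from y = -12 to +12 mm here, not measured, and more than 100 N would be needed to shift it.
- saddle_top (a point): Point above the middle of the empty place's strip at the height of the saddle's flat level top, 18 mm above the strip's origin (not the notch). Saddle: 60 mm long (y), 12 mm wide (x), flat to both ends; in its own middle a notch across it, 12.5 mm wide with 1 mm chamfers, 8 mm deep. The hook straddles it with 3 mm to spare each side in x.
- neighbour_1: Loose hanger with two covers, same as the moved one, hanging in its notch at the rack's y = -117 mm. Origin: underside of its crown, 160 mm above the bench.
- neighbour_2: Loose hanger with two covers, same as the moved one, hanging in its notch at the inner place that is taken (rack y = -39 or +39 mm). Origin: underside of its crown, 160 mm above the bench. With the moved hanger over the middle of the empty place 19 mm remain to the neighbour on each side.
- neighbour_3: Loose hanger with two covers, same as the moved one, hanging in its notch at the rack's y = +117 mm. Origin: underside of its crown, 160 mm above the bench.

How it is judged:
By the outcome, as a careful person would: the job done as asked, in the order asked, and still so for the second after the job is handed in, with the robot touching nothing.
It also fails if it takes over 67 s, if anything falls off the work surface, if the arm or the gripper's body presses on something with over 40 N, if the wrist force passes 120 N, or if a joint passes its speed limit or range.

### The arm

A 6-joint arm with a two-finger parallel gripper is mounted at the origin on a cart in front of the work surface, level with it; the furniture and walls round the work are solid. World frame = base frame: x ahead of the robot, y to its left, z up, the work surface at z = 0. Lengths are in m, angles in rad, forces in N, time in s.
With the tool pointing down it reaches from about 0.35 to 0.85 m from the base axis. Payload 8.1 kg.
Tool frame: the origin (TCP) lies midway between the tips of the shut fingers; the grasp point (between the pads) lies 19 mm behind it; z points along the fingers, y is the line along which they close (so a half turn about z gives the same grasp; the last joint's range is limited). The gripper opens to 85 mm and grips with 20 to 120 N. Pads are 22 mm wide; open, the fingers measure 114 mm over their backs; the gripper's body (76 mm by 85 mm) begins 54 mm behind the grasp point. The pads swing forward as they close: fully open they stand 13 mm farther back than shut.
Start: joints at [1.241, 0.13, 1.488, -0, 1.523, -0.085], TCP at [0.145, 0.582, 0.231] pointing down, gripper open.
Joint ranges: [-2.96, 2.96], [-0.89, 2.26], [0.02, 2.5], [-1.34, 4.48], [0, 2.73], [-2.66, 2.66]. Speed limits (rad/s): [2.39, 2.39, 2.79, 3.14, 3.14, 3.14].

### API

Orientations are given as a unit quaternion [w, x, y, z].
In Python, from plant import telemetry, imaging, job gives the robot as it stands. The module is installed in compiled form; this text tells all that it offers.
- The arm moves only by the shell command python3 -m creep 'ROWS' [FORCE]. ROWS is JSON, a list of rows, each an object of numbers: "jaw": the opening, from 0 (shut) to 1 (fully open); "x", "y", "z": the shift along the tool's x, y, z in m; "wx", "wy", "wz": the turn, a rotation vector about the tool's x, y, z in rad. In form: [{"jaw": .., "x": .., "y": .., "z": .., "wx": .., "wy": .., "wz": ..}, ...]. A call has exactly 5 rows; each row is the pose to reach, as a shift and turn from the pose commanded when the call began, along the tool's axes at that moment; what a row does not reach only later rows make up. A row lasts 1/10 s, in which the tool goes at most 50 mm and 8.59 degrees, less where a joint would pass 70% of its speed; a pose out of reach is approached as far as the arm can. A call with a gripper value outside its range is refused whole. The fingers move at their own pace and stop on an object; FORCE is the grip in N (left out, the last holds). Time passes only in rows, so rows that repeat a pose let the fingers close, or fill a call up. It gives the time, the measured TCP pose, the force, the opening and the grip force at its end, in the units of the state.
- telemetry.sense(): the state, without advancing time (a new reading comes with each control period).
- imaging.get_image(name): name is "scene" or "top"; returns a dict with "img" (480x640x3 uint8, red, green, blue), "z_map" (480x640 float32, m along the optical axis (not along the pixel's ray), 0 where there is no reading), "camera_matrix" (3x3 intrinsics, pixels), "view" (4x4, takes a point from world to camera coordinates). Camera axes: x right, y up, looking along -z (the intrinsics and any distortion apply to the point x, -y, -z); pixel columns grow to the right and rows downward; lengths in m; the calibration is good to about 2 mm. A picture is of the moment at which its call begins.
- job.hand_in(): hands the job in; it is judged then, once.
The state is a dict: "clock": time; "joint_positions": joint angles; "dq": joint speeds; "effort": joint torques, N m; "tcp_pos": TCP position; "eef_rot": TCP orientation; "wrist_force": force on the tool from outside, world axes, zero at the start; "ft_torque": the same for the moment, N m; "opening": opening from 0.0 (shut) to 1.0 (fully open); "grasp_force": force on a finger pad.
Only numpy, scipy, OpenCV 4.12 (cv2) and the standard library are available. Lean on these libraries where they do the work, as an engineer would, in place of code of your own. Each camera call takes 0.05 s, during which the arm holds its last target. There are 200 camera calls.

## Working session

There is one attempt and no reset: what is moved stays moved. The work goes in short steps, Python scripts to look and compute and a shell command to move; the robot and the scene stay as the last step left them, time stands still between calls to the robot, and variables do not carry over. Pictures are saved under pics/ and viewed, at most 10 in all, crops included, and the job is handed in when it is done.

```bash
mkdir -p pics; cat > h.py <<'E'
import numpy as np,cv2
from plant import telemetry,imaging,job
def get(n):
    d=imaging.get_image(n); np.savez('%s.npz'%n,**d); return d
def w(d,u,v,z=None):
    K=np.array(d['camera_matrix']);V=np.array(d['view']);z=z or d['z_map'][int(v),int(u)]
    x=(u-K[0,2])/K[0,0]*z;y=(v-K[1,2])/K[1,1]*z
    return (np.linalg.inv(V)@[x,-y,-z,1])[:3]
E
python3 - <<'E'
from h import *
for n in('scene','top'):
    d=get(n);cv2.imwrite(f'pics/{n}0.png',d['img'][...,::-1]);print(n,d.keys(),d['camera_matrix'],np.linalg.inv(d['view']).round(3))
print(telemetry.sense())
E
```

```text
scene dict_keys(['img', 'z_map', 'camera_matrix', 'view']) [[580.41060156   0.         320.65298998]
 [  0.         580.41060156 246.03802202]
 [  0.           0.           1.        ]] [[ 0.807  0.325 -0.493 -0.167]
 [-0.59   0.459 -0.664 -0.725]
 [ 0.01   0.827  0.562  0.862]
 [ 0.     0.     0.     1.   ]]
top dict_keys(['img', 'z_map', 'camera_matrix', 'view']) [[607.10180765   0.         322.83647432]
 [  0.         607.10180765 233.77649186]
 [  0.           0.           1.        ]] [[ 1.000e-03  9.850e-01 -1.730e-01  2.340e-01]
 [-1.000e+00 -2.000e-03 -1.600e-02  1.120e-01]
 [-1.600e-02  1.730e-01  9.850e-01  1.408e+00]
 [ 0.000e+00  0.000e+00  0.000e+00  1.000e+00]]
{'clock': 0.1, 'joint_positions': array([ 1.24063611e+00,  1.31100242e-01,  1.48921873e+00,  1.84533177e-05,
        1.52303327e+00, -8.54007530e-02]), 'dq': array([-0.00126872, -0.00089969, -0.00231135,  0.00130403, -0.00014594,
       -0.00020848]), 'effort': array([ 4.18746267e-04, -5.70943701e+01, -5.01949096e+01, -1.22959409e-04,
        7.73942156e-03, -6.41141651e-05]), 'tcp_pos': array([0.14519417, 0.58162294, 0.23031408]), 'eef_rot': array([-1.90508962e-04,  1.22074880e-01,  9.92520503e-01, -8.58969268e-04]), 'wrist_force': array([ 0.43848436, -0.62279653, -0.05584463]), 'ft_torque': array([-0.01526497, -0.00743503,  0.05841154]), 'grasp_force': 0.0, 'opening': 1.000829977483201}
```

View pics/scene0.png

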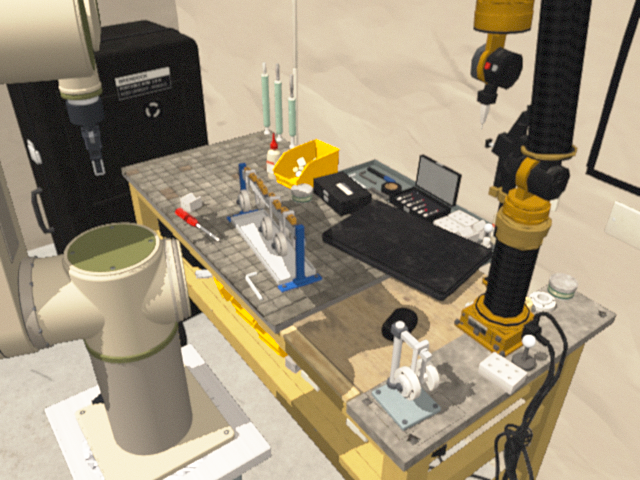

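View pics/top0.png

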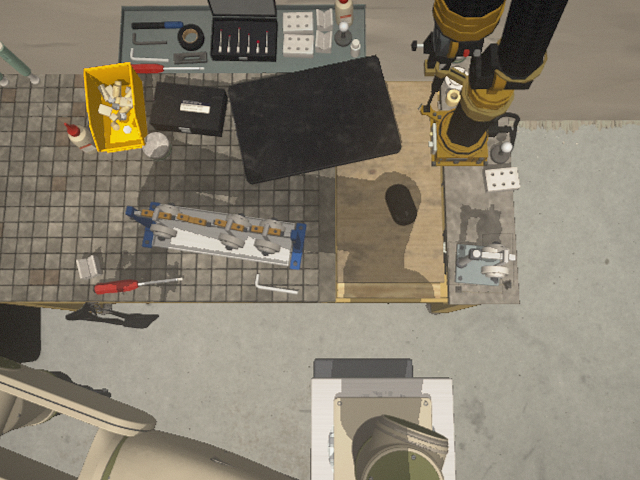

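The pictures show the rack around top (220,237) and scene (270,225), and the stand with the hanger around top (488,262) and scene (408,375). I'll enlarge both.

```bash
python3 - <<'E'
from h import *
t=np.load('top.npz')['img'][...,::-1];s=np.load('scene.npz')['img'][...,::-1]
r=lambda i,x,y,W,H,k:cv2.resize(i[y:y+H,x:x+W],None,fx=k,fy=k,interpolation=cv2.INTER_CUBIC)
a=r(t,120,195,200,80,4)           # 800x320
b=np.hstack([r(t,450,230,70,56,5)[:280],r(s,360,315,90,56,5)])
cv2.imwrite('pics/c1.png',np.vstack([a,b]))
cv2.imwrite('pics/c2.png',r(s,220,150,110,140,4))
E
```

```text
(no output)
```

View pics/c1.png

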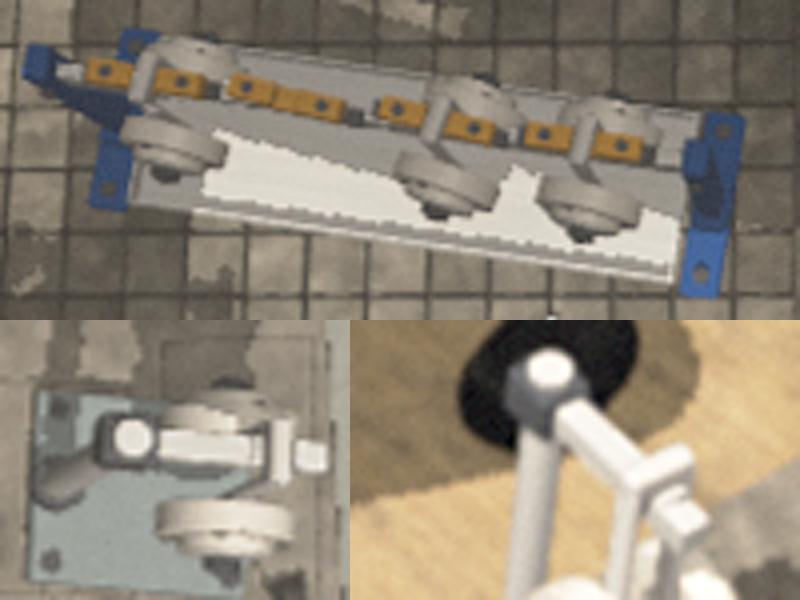

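View pics/c2.png

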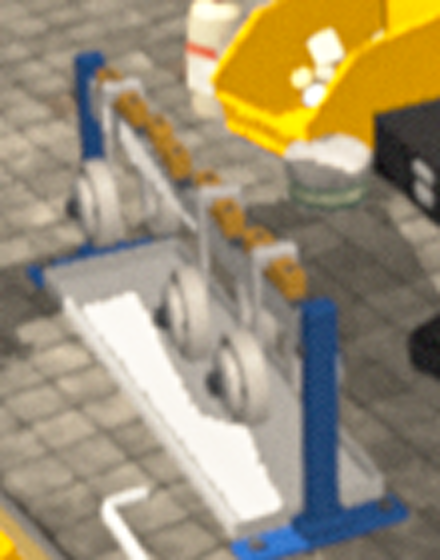

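```bash
cat >> h.py <<'E'
def tri(pt,ps,T,S):
    o=[];A=np.zeros((3,3));b=np.zeros(3)
    for d,p in((T,pt),(S,ps)):
        c=np.linalg.inv(d['view'])[:3,3];r=w(d,*p,z=1.)-c;r/=np.linalg.norm(r);M=np.eye(3)-np.outer(r,r);A+=M;b+=M@c;o.append((c,r))
    X=np.linalg.solve(A,b);gap=max(np.linalg.norm((np.eye(3)-np.outer(r,r))@(X-c)) for c,r in o)
    return X.round(4),round(gap*1e3,1)
def plane(d,p,z):
    c=np.linalg.inv(d['view'])[:3,3];r=w(d,*p,z=1.)-c
    return (c+r*(z-c[2])/r[2]).round(4)
E
python3 - <<'E'
from h import *
T=dict(np.load('top.npz'));S=dict(np.load('scene.npz'))
P={'H':((506.3,256.2),(421.4,344.6)),'n3':((156.2,214.5),(249.2,172.5)),'n2':((229.2,223),(274.5,198.2)),'n1':((266,230),(288,212.5)),'standpost':((476.5,253.4),(400,326.5))}
for k,(a,b) in P.items(): print(k,*tri(a,b,T,S),plane(T,a,.172),plane(S,b,.172))
for n,a in dict(sL=(178,216.7),sR=(206.2,221.7),h1=(183.2,217),h2=(200.5,221)).items(): print(n,plane(T,a,.168))
for n,a in dict(pL=(129.5,210.5),pR=(293,235)).items(): print(n,plane(T,a,.166))
for n,a in dict(bar0=(482,254),bar1=(515,256.5)).items(): print(n,plane(T,a,.162))
E
```

```text
H [ 0.4048 -0.2449  0.1683] 0.8 [ 0.4036 -0.2433  0.172 ] [ 0.4026 -0.2478  0.172 ]
n3 [0.4932 0.4814 0.1669] 0.5 [0.4926 0.4796 0.172 ] [0.4878 0.4726 0.172 ]
n2 [0.4742 0.3276 0.1673] 1.0 [0.4742 0.3263 0.172 ] [0.469  0.3208 0.172 ]
n1 [0.46   0.2495 0.1699] 0.5 [0.4592 0.2494 0.172 ] [0.4586 0.2463 0.172 ]
standpost [ 0.4113 -0.1855  0.1625] 0.5 [ 0.4095 -0.1829  0.172 ] [ 0.404 -0.193  0.172]
sL [0.4886 0.4347 0.168 ]
sR [0.4778 0.3752 0.168 ]
h1 [0.488  0.4238 0.168 ]
h2 [0.4793 0.3872 0.168 ]
pL [0.5026 0.5382 0.166 ]
pR [0.4496 0.1937 0.166 ]
bar0 [ 0.4097 -0.1966  0.162 ]
bar1 [ 0.4043 -0.264   0.162 ]
```

```bash
cat > plan.py <<'E'
# plan.py x y z yaw ... : shifts for successive calls from the present pose (yaw = world angle of tool y, deg)
import sys,numpy as np
from scipy.spatial.transform import Rotation as R
from plant import telemetry
s=telemetry.sense();q=s['eef_rot'];r=R.from_quat([*q[1:],q[0]]);p=s['tcp_pos']
a=np.array(sys.argv[1:],float).reshape(-1,4)
for t in a:
    y=np.radians(t[3]);Y=np.array([np.cos(y),np.sin(y),0]);Z=np.array([0,0,-1.]);X=np.cross(Y,Z)
    r2=R.from_matrix(np.c_[X,Y,Z]);d=r.inv().apply(t[:3]-p);v=(r.inv()*r2).as_rotvec()
    print('xyz',d.round(4),'w',v.round(4));p=t[:3];r=r2
E
python3 plan.py .27 .47 .32 40  .43 .32 .32 10  .46 .12 .32 -5 .45 -.1 .32 -5 .404 -.2435 .27 -5
```

```text
xyz [-0.1481 -0.0782 -0.0896] w [-1.700e-03  4.000e-04  6.279e-01]
xyz [-0.2178  0.0261  0.    ] w [0.     0.     0.5236]
xyz [-0.2022 -0.0052  0.    ] w [0.     0.     0.2618]
xyz [-0.22    0.0092  0.    ] w [0. 0. 0.]
xyz [-0.147  -0.0333  0.05  ] w [0. 0. 0.]
```

```bash

python3 -m creep '[{"jaw":1,"x":-0.03,"y":-0.016,"z":-0.018,"wz":0.126},{"jaw":1,"x":-0.06,"y":-0.032,"z":-0.036,"wz":0.252},{"jaw":1,"x":-0.09,"y":-0.048,"z":-0.054,"wz":0.378},{"jaw":1,"x":-0.12,"y":-0.064,"z":-0.072,"wz":0.504},{"jaw":1,"x":-0.148,"y":-0.078,"z":-0.09,"wz":0.628}]'
python3 -m creep '[{"jaw":1,"x":-0.044,"y":0.005,"z":0,"wz":0.105},{"jaw":1,"x":-0.088,"y":0.01,"z":0,"wz":0.21},{"jaw":1,"x":-0.132,"y":0.016,"z":0,"wz":0.315},{"jaw":1,"x":-0.176,"y":0.021,"z":0,"wz":0.42},{"jaw":1,"x":-0.218,"y":0.026,"z":0,"wz":0.524}]'
python3 -m creep '[{"jaw":0.8,"x":-0.04,"y":-0.001,"z":0,"wz":0.05},{"jaw":0.8,"x":-0.08,"y":-0.002,"z":0,"wz":0.1},{"jaw":0.8,"x":-0.12,"y":-0.003,"z":0,"wz":0.16},{"jaw":0.8,"x":-0.16,"y":-0.004,"z":0,"wz":0.21},{"jaw":0.8,"x":-0.202,"y":-0.005,"z":0,"wz":0.262}]'
python3 -m creep '[{"jaw":0.7,"x":-0.044,"y":0.002,"z":0},{"jaw":0.7,"x":-0.088,"y":0.004,"z":0},{"jaw":0.7,"x":-0.132,"y":0.006,"z":0},{"jaw":0.7,"x":-0.176,"y":0.008,"z":0},{"jaw":0.7,"x":-0.22,"y":0.009,"z":0}]'
python3 -m creep '[{"jaw":0.7,"x":-0.03,"y":-0.008,"z":0.01},{"jaw":0.7,"x":-0.06,"y":-0.016,"z":0.02},{"jaw":0.7,"x":-0.09,"y":-0.024,"z":0.03},{"jaw":0.7,"x":-0.12,"y":-0.03,"z":0.04},{"jaw":0.7,"x":-0.147,"y":-0.033,"z":0.05}]'
python3 plan.py .404 -.2435 .24 -5; python3 - <<'E'
from h import *
S=get('scene');T=get('top');r=lambda i,x,y,W,H,k:cv2.resize(i[y:y+H,x:x+W,::-1],None,fx=k,fy=k,interpolation=cv2.INTER_CUBIC)
cv2.imwrite('pics/d1.png',np.hstack([r(S['img'],350,240,130,190,3),r(T['img'],420,180,130,190,3)]))
E
```

```text
xyz [-0.451  -0.7378 -0.0085] w [-1.6000e-03  1.1000e-03  1.4133e+00]validation failed for argument at $[0]...
validation failed for argument at $[0]...
validation failed for argument at $[0]...
validation failed for argument at $[0]...
validation failed for argument at $[0]...
```

View pics/d1.png

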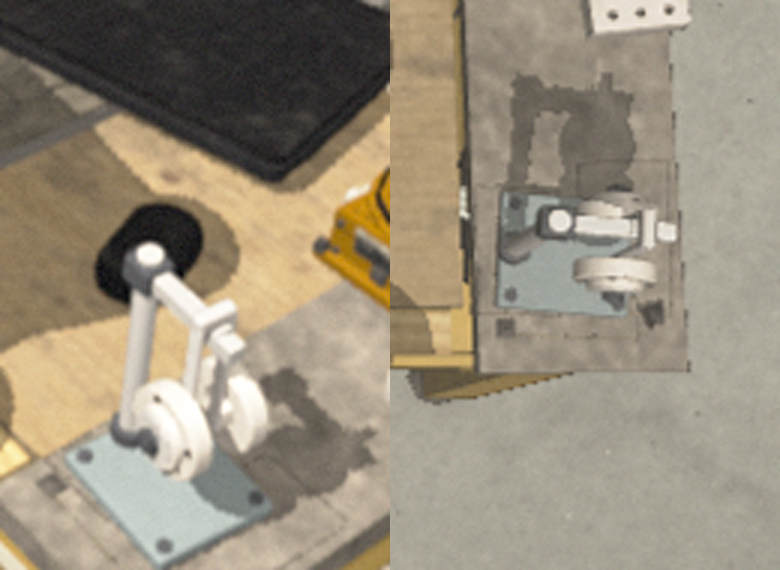

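The calls were refused because every key is required, so nothing moved. The picture shows the stand alone, with the crown at scene (421.7,344) and top (506.5,256), as before.

```bash

python3 -m creep '[{"jaw":1,"x":-0.03,"y":-0.016,"z":-0.018,"wx":0,"wy":0,"wz":0.126},{"jaw":1,"x":-0.06,"y":-0.032,"z":-0.036,"wx":0,"wy":0,"wz":0.252},{"jaw":1,"x":-0.09,"y":-0.048,"z":-0.054,"wx":0,"wy":0,"wz":0.378},{"jaw":1,"x":-0.12,"y":-0.064,"z":-0.072,"wx":0,"wy":0,"wz":0.504},{"jaw":1,"x":-0.148,"y":-0.078,"z":-0.09,"wx":0,"wy":0,"wz":0.628}]' &&
python3 -m creep '[{"jaw":1,"x":-0.044,"y":0.005,"z":0,"wx":0,"wy":0,"wz":0.105},{"jaw":1,"x":-0.088,"y":0.01,"z":0,"wx":0,"wy":0,"wz":0.21},{"jaw":1,"x":-0.132,"y":0.016,"z":0,"wx":0,"wy":0,"wz":0.315},{"jaw":1,"x":-0.176,"y":0.021,"z":0,"wx":0,"wy":0,"wz":0.42},{"jaw":1,"x":-0.218,"y":0.026,"z":0,"wx":0,"wy":0,"wz":0.524}]' &&
python3 -m creep '[{"jaw":0.8,"x":-0.04,"y":-0.001,"z":0,"wx":0,"wy":0,"wz":0.05},{"jaw":0.8,"x":-0.08,"y":-0.002,"z":0,"wx":0,"wy":0,"wz":0.1},{"jaw":0.8,"x":-0.12,"y":-0.003,"z":0,"wx":0,"wy":0,"wz":0.16},{"jaw":0.8,"x":-0.16,"y":-0.004,"z":0,"wx":0,"wy":0,"wz":0.21},{"jaw":0.8,"x":-0.202,"y":-0.005,"z":0,"wx":0,"wy":0,"wz":0.262}]' &&
python3 plan.py .45 -.1 .32 -5 .404 -.2435 .27 -5
```

```text
clock: 0.7
tcp_pos: [0.2709, 0.4694, 0.3219]
eef_rot: [0.0, 0.425, 0.905, -0.0]
wrist_force: [0.7, -0.1, 1.2]
opening: 1.001
grasp_force: 0.0
clock: 1.2
tcp_pos: [0.4311, 0.3187, 0.3212]
eef_rot: [-0.0, 0.645, 0.764, -0.0]
wrist_force: [0.2, 1.3, -0.3]
opening: 1.001
grasp_force: 0.0
clock: 1.7
tcp_pos: [0.46, 0.119, 0.3212]
eef_rot: [-0.0, 0.738, 0.675, 0.0]
wrist_force: [1.2, 1.4, -0.1]
opening: 0.798
grasp_force: 0.0
xyz [-0.219   0.0097  0.0012] w [ 0.     -0.0001 -0.0024]
xyz [-0.147  -0.0333  0.05  ] w [0. 0. 0.]
```

```bash

python3 -m creep '[{"jaw":0.7,"x":-0.044,"y":0.002,"z":0,"wx":0,"wy":0,"wz":0},{"jaw":0.7,"x":-0.088,"y":0.004,"z":0,"wx":0,"wy":0,"wz":0},{"jaw":0.7,"x":-0.132,"y":0.006,"z":0,"wx":0,"wy":0,"wz":0},{"jaw":0.7,"x":-0.176,"y":0.008,"z":0,"wx":0,"wy":0,"wz":0},{"jaw":0.7,"x":-0.219,"y":0.01,"z":0,"wx":0,"wy":0,"wz":0}]' &&
python3 -m creep '[{"jaw":0.7,"x":-0.03,"y":-0.008,"z":0.02,"wx":0,"wy":0,"wz":0},{"jaw":0.7,"x":-0.06,"y":-0.016,"z":0.04,"wx":0,"wy":0,"wz":0},{"jaw":0.7,"x":-0.09,"y":-0.022,"z":0.06,"wx":0,"wy":0,"wz":0},{"jaw":0.7,"x":-0.12,"y":-0.028,"z":0.08,"wx":0,"wy":0,"wz":0},{"jaw":0.7,"x":-0.147,"y":-0.033,"z":0.1,"wx":0,"wy":0,"wz":0}]' &&
python3 - <<'E'
from h import *
S=get('scene');T=get('top');r=lambda i,x,y,W,H,k:cv2.resize(i[y:y+H,x:x+W,::-1],None,fx=k,fy=k,interpolation=cv2.INTER_CUBIC)
cv2.imwrite('pics/d2.png',np.hstack([r(S['img'],370,270,100,140,4),r(T['img'],440,190,100,140,4)]))
E
python3 plan.py .404 -.2435 .134 -5
```

```text
clock: 2.2
tcp_pos: [0.4503, -0.1003, 0.3213]
eef_rot: [0.0, 0.738, 0.675, 0.0]
wrist_force: [1.7, 0.2, -0.3]
opening: 0.701
grasp_force: 0.0
clock: 2.7
tcp_pos: [0.4043, -0.2434, 0.2205]
eef_rot: [0.0, 0.738, 0.675, -0.0]
wrist_force: [0.2, 0.1, 0.3]
opening: 0.702
grasp_force: 0.0
xyz [-0.      0.0019  0.0838] w [-0.005 -0.002 -0.004]
```

View pics/d2.png

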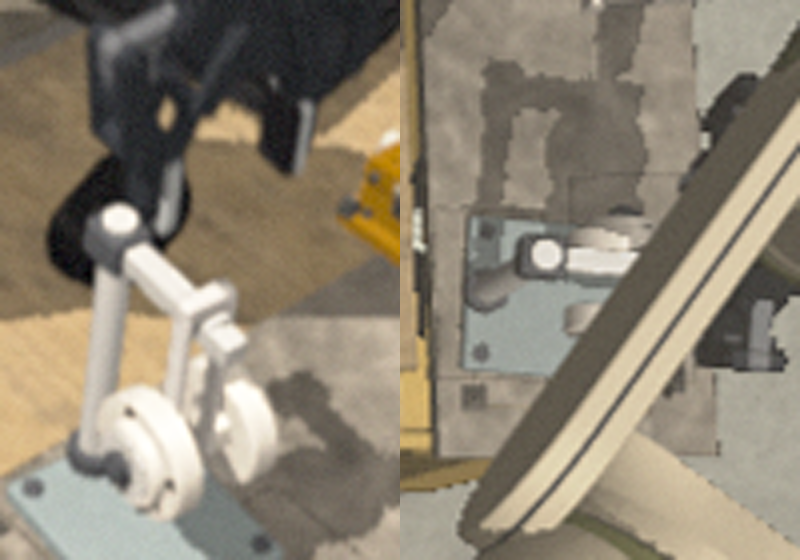

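The picture shows the open fingers straddling the crown: tips near crop (170,230) and (295,170), crown at (210,300). I'll go down and close.

```bash

python3 -m creep '[{"jaw":0.65,"x":0,"y":0,"z":0.02,"wx":0,"wy":0,"wz":0},{"jaw":0.65,"x":0,"y":0,"z":0.04,"wx":0,"wy":0,"wz":0},{"jaw":0.65,"x":0,"y":0,"z":0.058,"wx":0,"wy":0,"wz":0},{"jaw":0.65,"x":0,"y":0,"z":0.074,"wx":0,"wy":0,"wz":0},{"jaw":0.65,"x":0,"y":0,"z":0.086,"wx":0,"wy":0,"wz":0}]' 50 &&
python3 -m creep '[{"jaw":0.5,"x":0,"y":0,"z":0,"wx":0,"wy":0,"wz":0},{"jaw":0.42,"x":0,"y":0,"z":0,"wx":0,"wy":0,"wz":0},{"jaw":0.38,"x":0,"y":0,"z":0,"wx":0,"wy":0,"wz":0},{"jaw":0.36,"x":0,"y":0,"z":0,"wx":0,"wy":0,"wz":0},{"jaw":0.34,"x":0,"y":0,"z":0,"wx":0,"wy":0,"wz":0}]' 30
python3 -m creep '[{"jaw":0.3,"x":0,"y":0,"z":0,"wx":0,"wy":0,"wz":0},{"jaw":0.2,"x":0,"y":0,"z":0,"wx":0,"wy":0,"wz":0},{"jaw":0.2,"x":0,"y":0,"z":0,"wx":0,"wy":0,"wz":0},{"jaw":0.2,"x":0,"y":0,"z":0,"wx":0,"wy":0,"wz":0},{"jaw":0.2,"x":0,"y":0,"z":0,"wx":0,"wy":0,"wz":0}]' 30
```

```text
clock: 3.3
tcp_pos: [0.4052, -0.2414, 0.1347]
eef_rot: [-0.0, 0.737, 0.675, 0.0]
wrist_force: [-0.0, -0.3, -0.2]
opening: 0.649
grasp_force: 0.0
clock: 3.8
tcp_pos: [0.4053, -0.2424, 0.1361]
eef_rot: [0.001, 0.738, 0.675, 0.0]
wrist_force: [-0.1, -0.4, -0.1]
opening: 0.34
grasp_force: 0.0
clock: 4.3
tcp_pos: [0.4054, -0.2424, 0.1361]
eef_rot: [0.001, 0.738, 0.675, 0.0]
wrist_force: [-1.7, 1.7, 6.1]
opening: 0.32
grasp_force: 29.9
```

```bash

python3 -m creep '[{"jaw":0.2,"x":0,"y":0,"z":0,"wx":0,"wy":0,"wz":0},{"jaw":0.2,"x":0,"y":0,"z":0,"wx":0,"wy":0,"wz":0},{"jaw":0.2,"x":0,"y":0,"z":-0.002,"wx":0,"wy":0,"wz":0},{"jaw":0.2,"x":0,"y":0,"z":-0.005,"wx":0,"wy":0,"wz":0},{"jaw":0.2,"x":0,"y":0,"z":-0.01,"wx":0,"wy":0,"wz":0}]' 70 &&
python3 -m creep '[{"jaw":0.2,"x":0,"y":0,"z":-0.02,"wx":0,"wy":0,"wz":0},{"jaw":0.2,"x":0,"y":0,"z":-0.035,"wx":0,"wy":0,"wz":0},{"jaw":0.2,"x":0,"y":0,"z":-0.055,"wx":0,"wy":0,"wz":0},{"jaw":0.2,"x":0,"y":0,"z":-0.075,"wx":0,"wy":0,"wz":0},{"jaw":0.2,"x":0,"y":0,"z":-0.095,"wx":0,"wy":0,"wz":0}]' 70 
python3 -m creep '[{"jaw":0.2,"x":0,"y":0,"z":-0.02,"wx":0,"wy":0,"wz":0},{"jaw":0.2,"x":0,"y":0,"z":-0.04,"wx":0,"wy":0,"wz":0},{"jaw":0.2,"x":0,"y":0,"z":-0.055,"wx":0,"wy":0,"wz":0},{"jaw":0.2,"x":0,"y":0,"z":-0.065,"wx":0,"wy":0,"wz":0},{"jaw":0.2,"x":0,"y":0,"z":-0.07,"wx":0,"wy":0,"wz":0}]' 70 
python3 plan.py .45 -.1 .31 -5 .47 .1 .31 -5 .472 .26 .31 -7 .4815 .4028 .31 -8.5 .4815 .4028 .31 -8.5
```

```text
clock: 4.8
tcp_pos: [0.4043, -0.2415, 0.1443]
eef_rot: [-0.001, 0.738, 0.675, -0.0]
wrist_force: [0.8, 0.7, -4.4]
opening: 0.315
grasp_force: 69.1
clock: 5.3
tcp_pos: [0.4051, -0.2421, 0.2415]
eef_rot: [0.0, 0.738, 0.675, 0.0]
wrist_force: [0.8, -0.0, -5.1]
opening: 0.32
grasp_force: 69.7
clock: 5.8
tcp_pos: [0.4053, -0.2423, 0.3113]
eef_rot: [0.001, 0.738, 0.675, 0.0]
wrist_force: [-0.4, -0.4, -5.9]
opening: 0.312
grasp_force: 69.8
xyz [0.1457 0.032  0.0013] w [ 0.001   0.0006 -0.0008]
xyz [0.201  0.0025 0.    ] w [0. 0. 0.]
xyz [ 0.1596 -0.012   0.    ] w [0.     0.     0.0349]
xyz [ 0.1429 -0.008   0.    ] w [0.     0.     0.0262]
xyz [0. 0. 0.] w [0. 0. 0.]
```

```bash

python3 -m creep '[{"jaw":0.2,"x":0.015,"y":0.003,"z":0,"wx":0,"wy":0,"wz":0},{"jaw":0.2,"x":0.045,"y":0.01,"z":0,"wx":0,"wy":0,"wz":0},{"jaw":0.2,"x":0.075,"y":0.017,"z":0,"wx":0,"wy":0,"wz":0},{"jaw":0.2,"x":0.11,"y":0.025,"z":0,"wx":0,"wy":0,"wz":0},{"jaw":0.2,"x":0.146,"y":0.032,"z":0,"wx":0,"wy":0,"wz":0}]' 70 &&
python3 -m creep '[{"jaw":0.2,"x":0.04,"y":0.002,"z":0,"wx":0,"wy":0,"wz":0},{"jaw":0.2,"x":0.08,"y":0.003,"z":0,"wx":0,"wy":0,"wz":0},{"jaw":0.2,"x":0.12,"y":0.003,"z":0,"wx":0,"wy":0,"wz":0},{"jaw":0.2,"x":0.16,"y":0.003,"z":0,"wx":0,"wy":0,"wz":0},{"jaw":0.2,"x":0.2,"y":0.003,"z":0,"wx":0,"wy":0,"wz":0}]' 70 &&
python3 -m creep '[{"jaw":0.2,"x":0.036,"y":-0.002,"z":0,"wx":0,"wy":0,"wz":0.007},{"jaw":0.2,"x":0.07,"y":-0.004,"z":0,"wx":0,"wy":0,"wz":0.014},{"jaw":0.2,"x":0.1,"y":-0.007,"z":0,"wx":0,"wy":0,"wz":0.021},{"jaw":0.2,"x":0.13,"y":-0.01,"z":0,"wx":0,"wy":0,"wz":0.028},{"jaw":0.2,"x":0.16,"y":-0.012,"z":0,"wx":0,"wy":0,"wz":0.035}]' 70 &&
python3 -m creep '[{"jaw":0.2,"x":0.03,"y":-0.002,"z":0,"wx":0,"wy":0,"wz":0.006},{"jaw":0.2,"x":0.06,"y":-0.004,"z":0,"wx":0,"wy":0,"wz":0.012},{"jaw":0.2,"x":0.09,"y":-0.006,"z":0,"wx":0,"wy":0,"wz":0.018},{"jaw":0.2,"x":0.12,"y":-0.007,"z":0,"wx":0,"wy":0,"wz":0.024},{"jaw":0.2,"x":0.143,"y":-0.008,"z":0,"wx":0,"wy":0,"wz":0.026}]' 70 &&
python3 -m creep '[{"jaw":0.2,"x":0,"y":0,"z":0.01,"wx":0,"wy":0,"wz":0},{"jaw":0.2,"x":0,"y":0,"z":0.02,"wx":0,"wy":0,"wz":0},{"jaw":0.2,"x":0,"y":0,"z":0.028,"wx":0,"wy":0,"wz":0},{"jaw":0.2,"x":0,"y":0,"z":0.03,"wx":0,"wy":0,"wz":0},{"jaw":0.2,"x":0,"y":0,"z":0.03,"wx":0,"wy":0,"wz":0}]' 70
python3 - <<'E'
from h import *
S=get('scene');T=get('top');r=lambda i,x,y,W,H,k:cv2.resize(i[y:y+H,x:x+W,::-1],None,fx=k,fy=k,interpolation=cv2.INTER_CUBIC)
cv2.imwrite('pics/d3.png',np.hstack([r(S['img'],210,100,100,140,4),r(T['img'],140,160,100,140,4)]))
E
```

```text
clock: 6.3
tcp_pos: [0.4497, -0.0983, 0.3093]
eef_rot: [-0.001, 0.738, 0.675, -0.0]
wrist_force: [1.0, 0.6, -5.6]
opening: 0.317
grasp_force: 69.8
clock: 6.8
tcp_pos: [0.4699, 0.1011, 0.3094]
eef_rot: [-0.0, 0.738, 0.675, -0.001]
wrist_force: [0.8, -1.6, -4.2]
opening: 0.314
grasp_force: 69.8
clock: 7.3
tcp_pos: [0.4719, 0.2612, 0.3092]
eef_rot: [-0.0, 0.749, 0.662, -0.001]
wrist_force: [1.2, -0.5, -4.9]
opening: 0.316
grasp_force: 69.8
clock: 7.8
tcp_pos: [0.4815, 0.4044, 0.3086]
eef_rot: [-0.0, 0.758, 0.653, -0.001]
wrist_force: [-0.6, 0.2, -4.7]
opening: 0.314
grasp_force: 69.8
clock: 8.3
tcp_pos: [0.4819, 0.4019, 0.2795]
eef_rot: [-0.0, 0.758, 0.652, -0.001]
wrist_force: [0.3, -0.3, -5.1]
opening: 0.313
grasp_force: 70.1
```

View pics/d3.png

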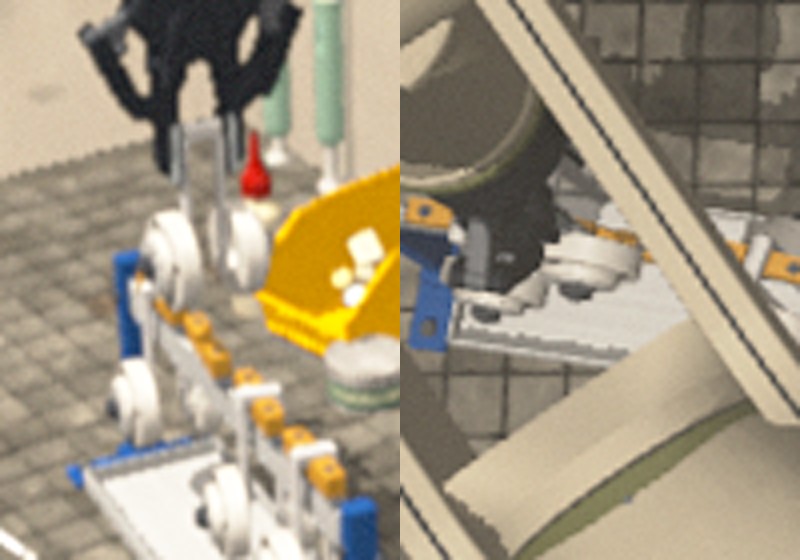

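The held hanger's crown is at scene (261.8,132), upright, over the empty saddle (brass around crop (200,335)). Next I'll compare the held crown, neighbours and brass in one frame using depth and colour.

```bash
cat > cmp.py <<'E'
from h import *
def rail(P): # rail frame about nominal place
    a=np.radians(-8.5);c,s=np.cos(a),np.sin(a);d=P[...,:2]-[.4815,.4028]
    return np.stack([d[...,0]*c+d[...,1]*s,-d[...,0]*s+d[...,1]*c,P[...,2]],-1)*1e3
def cloud(d):
    K=d['camera_matrix'];z=d['z_map'];v,u=np.mgrid[:480,:640]
    p=np.stack([(u-K[0,2])/K[0,0]*z,-(v-K[1,2])/K[1,1]*z,-z,np.ones_like(z)],-1)@np.linalg.inv(d['view']).T
    return rail(p[...,:3])
def f(c): return np.percentile(c,[5,50,95],axis=0).round(1).tolist(),len(c)
if __name__=='__main__':
    for n in('scene','top'):
        d=dict(np.load(n+'.npz'));c=cloud(d);hsv=cv2.cvtColor(d['img'],cv2.COLOR_RGB2HSV).astype(int)
        hue,sat,val=hsv[...,0],hsv[...,1],hsv[...,2];white=(sat<45)&(val>120);ok=d['z_map']>0
        near=(abs(c[...,0])<30)&ok
        for nm,y0,z0,z1 in(('held',0,300,325),('n3',78,162,180),('n2',-78,162,180),('n1',-156,162,180)):
            print(n,nm,f(c[near&white&(abs(c[...,1]-y0)<14)&(c[...,2]>z0)&(c[...,2]<z1)]) if (near&white&(abs(c[...,1]-y0)<14)&(c[...,2]>z0)&(c[...,2]<z1)).sum()>5 else 0)
        br=near&(hue>8)&(hue<25)&(sat>110)&(val>80)&(abs(c[...,0])<12)&(c[...,2]>150)&(c[...,2]<175)
        for y0 in(78,0,-78,-156):
            m=br&(abs(c[...,1]-y0)<37)
            if m.sum()>5: print(n,'brass',y0,f(c[m]),np.histogram(c[m][:,1]-y0,np.arange(-38,39,4))[0])
E
python3 cmp.py
```

```text
scene held ([[-17.6, -11.9, 301.0], [2.1, -8.4, 310.7], [18.8, -0.8, 316.2]], 84)
scene n3 ([[-13.3, 74.5, 163.4], [-10.1, 78.2, 168.8], [-7.5, 84.8, 171.9]], 13)
scene n2 ([[-12.5, -84.9, 164.5], [-3.2, -78.6, 170.0], [11.8, -72.2, 174.3]], 41)
scene n1 ([[-12.6, -162.4, 162.6], [-5.2, -157.0, 171.0], [11.4, -151.8, 173.9]], 43)
scene brass 78 ([[-5.7, 47.8, 156.5], [-3.0, 54.1, 161.0], [6.2, 73.1, 166.4]], 24) [0 3 6 5 1 3 2 1 2 0 0 0 0 0 0 1 0 0 0]
scene brass 0 ([[-6.4, -26.7, 158.2], [-0.8, -4.7, 166.9], [6.3, 28.7, 170.9]], 96) [ 0  1  8 18  6  4  6  4  5  1  2  8  7  5  3  6  8  2  2]
scene brass -78 ([[-7.5, -108.7, 156.7], [-0.5, -96.6, 167.0], [7.0, -52.1, 169.6]], 77) [ 0  6 19  6  8  6  4  6  4  1  0  0  0  3  2  8  2  1  1]
scene brass -156 ([[-5.0, -186.5, 157.6], [-0.4, -171.2, 166.7], [7.6, -127.4, 169.9]], 96) [ 0  6 19  9 10  6  5  7  6  3  0  0  0  4  7  6  6  2  0]
top held ([[-1.9, -6.1, 311.1], [1.2, -4.8, 316.0], [4.3, -3.7, 316.7]], 7)
top n3 ([[-11.5, 78.3, 163.2], [-8.7, 81.1, 169.1], [-4.5, 85.8, 174.4]], 20)
top n2 ([[-7.3, -80.7, 163.5], [3.8, -76.3, 169.7], [14.2, -72.0, 174.8]], 52)
top n1 ([[-10.5, -157.5, 163.8], [1.0, -153.2, 171.0], [14.1, -148.7, 174.8]], 64)
top brass 78 ([[-3.8, 89.4, 159.6], [0.5, 99.2, 166.9], [6.6, 110.6, 171.4]], 59) [ 0  0  0  0  0  0  0  0  0  0  0  0 10 10 11  8  9 10  1]
top brass 0 ([[-4.7, -18.0, 155.7], [4.3, 2.9, 165.7], [8.0, 16.6, 169.4]], 32) [0 0 0 0 2 1 1 4 5 3 3 3 6 3 1 0 0 0 0]
top brass -78 ([[-5.6, -103.8, 157.7], [0.1, -89.5, 166.6], [7.2, -64.5, 171.4]], 85) [ 0  0  4 14 10  8 13 12 10  0  0  2  9  2  1  0  0  0  0]
top brass -156 ([[-3.7, -180.7, 158.3], [0.9, -158.5, 166.5], [7.9, -124.8, 170.8]], 136) [ 0  0  3 13  9  7 14 14  9  0  0  3 12 13 10  7 12 10  0]
```

The hanger sits about 7 mm to the −y side of the notch and is centred across the rail. That suits landing on the flat, so I'll lower in stages and watch the force.

```bash

python3 -m creep '[{"jaw":0.2,"x":0,"y":-0.0005,"z":0.01,"wx":0,"wy":0,"wz":0},{"jaw":0.2,"x":0,"y":-0.0005,"z":0.02,"wx":0,"wy":0,"wz":0},{"jaw":0.2,"x":0,"y":-0.0005,"z":0.03,"wx":0,"wy":0,"wz":0},{"jaw":0.2,"x":0,"y":-0.0005,"z":0.037,"wx":0,"wy":0,"wz":0},{"jaw":0.2,"x":0,"y":-0.0005,"z":0.042,"wx":0,"wy":0,"wz":0}]' 70 &&
python3 -m creep '[{"jaw":0.2,"x":0,"y":0,"z":0.003,"wx":0,"wy":0,"wz":0},{"jaw":0.2,"x":0,"y":0,"z":0.006,"wx":0,"wy":0,"wz":0},{"jaw":0.2,"x":0,"y":0,"z":0.009,"wx":0,"wy":0,"wz":0},{"jaw":0.2,"x":0,"y":0,"z":0.012,"wx":0,"wy":0,"wz":0},{"jaw":0.2,"x":0,"y":0,"z":0.015,"wx":0,"wy":0,"wz":0}]' 70
python3 - <<'E'
from h import *
S=get('scene');T=get('top');r=lambda i,x,y,W,H,k:cv2.resize(i[y:y+H,x:x+W,::-1],None,fx=k,fy=k,interpolation=cv2.INTER_CUBIC)
cv2.imwrite('pics/d4.png',r(S['img'],220,130,90,90,6))
E
```

```text
clock: 8.9
tcp_pos: [0.4811, 0.4026, 0.2367]
eef_rot: [-0.0, 0.758, 0.653, -0.001]
wrist_force: [-0.3, -0.5, -4.9]
opening: 0.315
grasp_force: 70.2
clock: 9.4
tcp_pos: [0.4817, 0.403, 0.2233]
eef_rot: [0.0, 0.758, 0.653, 0.0]
wrist_force: [0.6, -1.2, -4.9]
opening: 0.319
grasp_force: 70.2
```

View pics/d4.png

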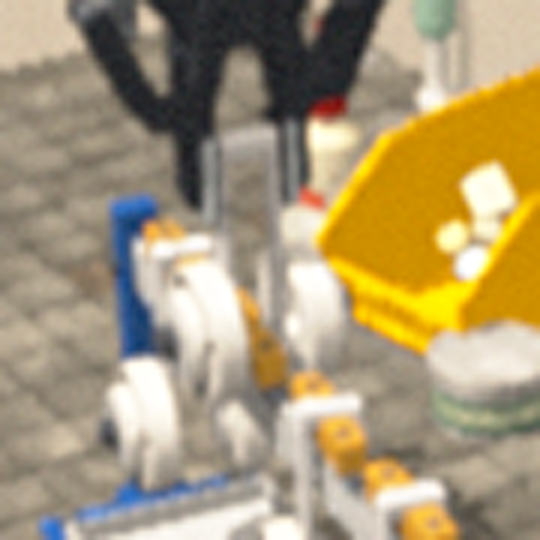

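The hanger's legs straddle the strip (brass between the covers at crop (255,320)) and there is no side force. I'll continue down to about 6 mm above contact.

```bash

python3 -m creep '[{"jaw":0.2,"x":0,"y":0,"z":0.008,"wx":0,"wy":0,"wz":0},{"jaw":0.2,"x":0,"y":0,"z":0.016,"wx":0,"wy":0,"wz":0},{"jaw":0.2,"x":0,"y":0,"z":0.024,"wx":0,"wy":0,"wz":0},{"jaw":0.2,"x":0,"y":0,"z":0.032,"wx":0,"wy":0,"wz":0},{"jaw":0.2,"x":0,"y":0,"z":0.04,"wx":0,"wy":0,"wz":0}]' 70 &&
python3 -m creep '[{"jaw":0.2,"x":0,"y":0,"z":0.008,"wx":0,"wy":0,"wz":0},{"jaw":0.2,"x":0,"y":0,"z":0.016,"wx":0,"wy":0,"wz":0},{"jaw":0.2,"x":0,"y":0,"z":0.023,"wx":0,"wy":0,"wz":0},{"jaw":0.2,"x":0,"y":0,"z":0.028,"wx":0,"wy":0,"wz":0},{"jaw":0.2,"x":0,"y":0,"z":0.032,"wx":0,"wy":0,"wz":0}]' 70
python3 - <<'E'
from h import *
S=get('scene');get('top');r=lambda i,x,y,W,H,k:cv2.resize(i[y:y+H,x:x+W,::-1],None,fx=k,fy=k,interpolation=cv2.INTER_CUBIC)
cv2.imwrite('pics/d5.png',r(S['img'],235,150,60,60,9))
E
sed -i "s/('held',0,300,325)/('held',0,172,190)/" cmp.py; python3 cmp.py | egrep 'held|n1|n2|n3|brass 0'
```

```text
clock: 10.0
tcp_pos: [0.4814, 0.4028, 0.1822]
eef_rot: [-0.0, 0.758, 0.653, -0.0]
wrist_force: [0.6, -0.4, -4.7]
opening: 0.314
grasp_force: 70.3
clock: 10.5
tcp_pos: [0.4815, 0.4028, 0.1507]
eef_rot: [-0.0, 0.758, 0.653, -0.0]
wrist_force: [0.0, -0.3, -5.4]
opening: 0.317
grasp_force: 70.3
scene held ([[-18.5, -13.4, 173.4], [2.3, -8.0, 181.6], [18.2, -0.7, 188.6]], 74)
scene n3 0
scene n2 ([[-11.9, -84.1, 163.3], [-3.3, -79.0, 170.8], [13.0, -70.7, 174.5]], 40)
scene n1 ([[-11.3, -160.0, 163.9], [-5.2, -156.6, 170.2], [12.3, -149.8, 173.6]], 43)
scene brass 0 ([[-7.0, -28.6, 157.2], [-1.4, -17.4, 164.8], [6.7, 12.5, 169.5]], 64) [ 0  0 12 10  9  7  7  6  4  1  0  1  6  1  0  0  0  0  0]
top held 0
top n3 ([[-11.7, 79.9, 166.6], [-10.5, 82.5, 170.3], [-8.9, 84.8, 173.1]], 7)
top n2 ([[-2.0, -80.3, 164.6], [6.4, -76.8, 169.9], [14.5, -72.3, 174.7]], 41)
top n1 ([[-10.4, -156.9, 165.2], [1.3, -152.7, 170.3], [14.0, -148.2, 175.2]], 65)
top brass 0 ([[-6.0, -23.3, 154.9], [-0.9, -15.3, 166.4], [5.9, -4.4, 171.3]], 57) [ 0  0  0 11 11  9  8 12  6  0  0  0  0  0  0  0  0  0  0]
```

View pics/d5.png

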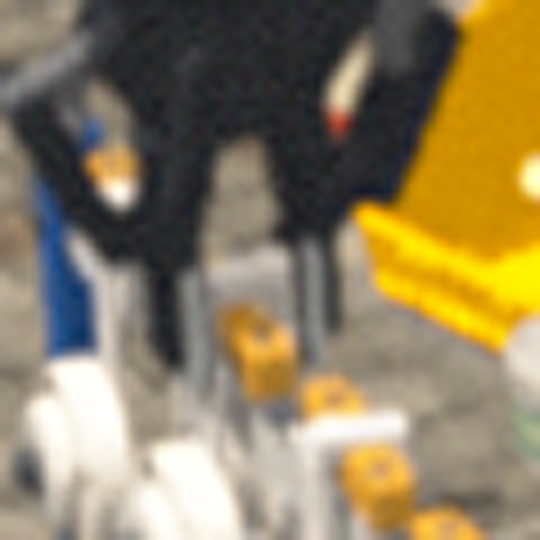

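The picture shows the crown at crop (245,270) above the saddle, with the near brass half in front at (260,350). The pad edges contaminated the last estimate, so I'll redo it with only the crown between the pads.

```bash
python3 - <<'E'
from cmp import *
for n in('scene','top'):
    d=dict(np.load(n+'.npz'));c=cloud(d);hsv=cv2.cvtColor(d['img'],cv2.COLOR_RGB2HSV);w_=(hsv[...,1]<45)&(hsv[...,2]>110)&(d['z_map']>0)&(abs(c[...,0])<10)
    for y0,z0 in((0,178),(-78,165),(-156,165)):
        m=w_&(abs(c[...,1]-y0)<14)&(c[...,2]>z0)&(c[...,2]<z0+16)
        if m.sum(): print(n,y0,f(c[m]))
E
```

```text
scene 0 ([[-5.9, -11.7, 179.5], [1.8, -6.9, 184.2], [7.5, -2.5, 188.3]], 28)
scene -78 ([[-8.7, -84.3, 168.8], [-1.2, -79.5, 171.4], [9.6, -69.9, 174.3]], 25)
scene -156 ([[-9.5, -159.9, 168.0], [-2.3, -156.2, 170.5], [8.7, -149.9, 173.7]], 28)
top -78 ([[-2.8, -79.6, 167.9], [3.8, -76.6, 170.5], [9.5, -72.4, 174.9]], 26)
top -156 ([[-8.8, -157.4, 166.1], [0.1, -152.7, 170.7], [9.2, -148.8, 175.5]], 46)
```

```bash

python3 -m creep '[{"jaw":0.2,"x":0,"y":0,"z":0.001,"wx":0,"wy":0,"wz":0},{"jaw":0.2,"x":0,"y":0,"z":0.002,"wx":0,"wy":0,"wz":0},{"jaw":0.2,"x":0,"y":0,"z":0.003,"wx":0,"wy":0,"wz":0},{"jaw":0.2,"x":0,"y":0,"z":0.004,"wx":0,"wy":0,"wz":0},{"jaw":0.2,"x":0,"y":0,"z":0.0045,"wx":0,"wy":0,"wz":0}]' 70 &&
python3 -m creep '[{"jaw":0.2,"x":0,"y":0,"z":0.0003,"wx":0,"wy":0,"wz":0},{"jaw":0.2,"x":0,"y":0,"z":0.0006,"wx":0,"wy":0,"wz":0},{"jaw":0.2,"x":0,"y":0,"z":0.0009,"wx":0,"wy":0,"wz":0},{"jaw":0.2,"x":0,"y":0,"z":0.0012,"wx":0,"wy":0,"wz":0},{"jaw":0.2,"x":0,"y":0,"z":0.0012,"wx":0,"wy":0,"wz":0}]' 70
```

```text
clock: 11.1
tcp_pos: [0.4816, 0.4029, 0.1468]
eef_rot: [0.0, 0.758, 0.653, 0.0]
wrist_force: [-0.3, 0.5, -5.4]
opening: 0.315
grasp_force: 70.2
clock: 11.6
tcp_pos: [0.4816, 0.4029, 0.1455]
eef_rot: [-0.0, 0.758, 0.653, 0.0]
wrist_force: [-0.5, 0.3, -5.6]
opening: 0.315
grasp_force: 70.2
```

```bash

for i in 1 2; do python3 -m creep '[{"jaw":0.2,"x":0,"y":0,"z":0.0002,"wx":0,"wy":0,"wz":0},{"jaw":0.2,"x":0,"y":0,"z":0.0004,"wx":0,"wy":0,"wz":0},{"jaw":0.2,"x":0,"y":0,"z":0.0006,"wx":0,"wy":0,"wz":0},{"jaw":0.2,"x":0,"y":0,"z":0.0008,"wx":0,"wy":0,"wz":0},{"jaw":0.2,"x":0,"y":0,"z":0.0008,"wx":0,"wy":0,"wz":0}]' 70 | egrep 'clock|tcp|force'; done
```

```text
clock: 12.1
tcp_pos: [0.4815, 0.4029, 0.1447]
wrist_force: [0.0, -0.8, -4.7]
grasp_force: 70.2
clock: 12.6
tcp_pos: [0.4816, 0.4029, 0.1443]
wrist_force: [-0.2, -0.8, -1.2]
grasp_force: 70.3
```

Contact came at TCP z 0.1443, which is the flat top. I'll ease along +y, 2.5 mm per call.

```bash

for i in 1 2; do python3 -m creep '[{"jaw":0.2,"x":0.0005,"y":0,"z":0.0001,"wx":0,"wy":0,"wz":0},{"jaw":0.2,"x":0.001,"y":0,"z":0.0001,"wx":0,"wy":0,"wz":0},{"jaw":0.2,"x":0.0015,"y":0,"z":0.0001,"wx":0,"wy":0,"wz":0},{"jaw":0.2,"x":0.002,"y":0,"z":0.0001,"wx":0,"wy":0,"wz":0},{"jaw":0.2,"x":0.0025,"y":0,"z":0.0001,"wx":0,"wy":0,"wz":0}]' 70 | egrep 'clock|tcp|wrist'; done
```

```text
clock: 13.1
tcp_pos: [0.4822, 0.4053, 0.1442]
wrist_force: [-0.5, -4.0, 0.5]
clock: 13.6
tcp_pos: [0.4821, 0.4082, 0.1434]
wrist_force: [-0.0, 0.1, -4.2]
```

```bash

python3 -m creep '[{"jaw":0.2,"x":0.0005,"y":0,"z":0.0002,"wx":0,"wy":0,"wz":0},{"jaw":0.2,"x":0.001,"y":0,"z":0.0003,"wx":0,"wy":0,"wz":0},{"jaw":0.2,"x":0.001,"y":0,"z":0.0005,"wx":0,"wy":0,"wz":0},{"jaw":0.2,"x":0.001,"y":0,"z":0.0007,"wx":0,"wy":0,"wz":0},{"jaw":0.2,"x":0.001,"y":0,"z":0.0008,"wx":0,"wy":0,"wz":0}]' 70 | egrep 'clock|tcp|wrist'; python3 -m creep '[{"jaw":0.2,"x":0,"y":0,"z":0.0002,"wx":0,"wy":0,"wz":0},{"jaw":0.2,"x":0,"y":0,"z":0.0004,"wx":0,"wy":0,"wz":0},{"jaw":0.2,"x":0,"y":0,"z":0.0006,"wx":0,"wy":0,"wz":0},{"jaw":0.2,"x":0,"y":0,"z":0.0008,"wx":0,"wy":0,"wz":0},{"jaw":0.2,"x":0,"y":0,"z":0.001,"wx":0,"wy":0,"wz":0}]' 70 | egrep 'clock|tcp|wrist'
```

```text
clock: 14.1
tcp_pos: [0.4823, 0.4088, 0.1427]
wrist_force: [-0.5, 0.9, -5.7]
clock: 14.6
tcp_pos: [0.4825, 0.4088, 0.142]
wrist_force: [0.0, -0.1, -4.6]
```

It is 2.3 mm below the flat with no load, so it is in the notch. I'll lower on.

```bash

for i in 1 2; do python3 -m creep '[{"jaw":0.2,"x":0,"y":0,"z":0.0004,"wx":0,"wy":0,"wz":0},{"jaw":0.2,"x":0,"y":0,"z":0.0008,"wx":0,"wy":0,"wz":0},{"jaw":0.2,"x":0,"y":0,"z":0.0012,"wx":0,"wy":0,"wz":0},{"jaw":0.2,"x":0,"y":0,"z":0.0016,"wx":0,"wy":0,"wz":0},{"jaw":0.2,"x":0,"y":0,"z":0.002,"wx":0,"wy":0,"wz":0}]' 70 | egrep 'clock|tcp|wrist'; done
```

```text
clock: 15.1
tcp_pos: [0.4825, 0.4088, 0.14]
wrist_force: [0.3, 0.4, -5.1]
clock: 15.6
tcp_pos: [0.4825, 0.4088, 0.138]
wrist_force: [-0.8, 0.6, -4.8]
```

```bash

for i in 1 2 3; do python3 -m creep '[{"jaw":0.2,"x":0,"y":0,"z":0.0002,"wx":0,"wy":0,"wz":0},{"jaw":0.2,"x":0,"y":0,"z":0.0004,"wx":0,"wy":0,"wz":0},{"jaw":0.2,"x":0,"y":0,"z":0.0006,"wx":0,"wy":0,"wz":0},{"jaw":0.2,"x":0,"y":0,"z":0.0008,"wx":0,"wy":0,"wz":0},{"jaw":0.2,"x":0,"y":0,"z":0.0008,"wx":0,"wy":0,"wz":0}]' 70 | egrep 'clock|tcp|wrist'; done
```

```text
clock: 16.1
tcp_pos: [0.4825, 0.4088, 0.1372]
wrist_force: [-0.2, 0.9, -5.1]
clock: 16.6
tcp_pos: [0.4825, 0.4088, 0.1363]
wrist_force: [-0.0, 1.0, -4.8]
clock: 17.1
tcp_pos: [0.4825, 0.4089, 0.1362]
wrist_force: [-3.4, -2.2, 4.1]
```

Seated 8 mm below the flat. I'll unload slightly, release gently and rise.

```bash

python3 -m creep '[{"jaw":0.28,"x":0,"y":0,"z":-0.0003,"wx":0,"wy":0,"wz":0},{"jaw":0.3,"x":0,"y":0,"z":-0.0003,"wx":0,"wy":0,"wz":0},{"jaw":0.31,"x":0,"y":0,"z":-0.0003,"wx":0,"wy":0,"wz":0},{"jaw":0.33,"x":0,"y":0,"z":-0.0003,"wx":0,"wy":0,"wz":0},{"jaw":0.35,"x":0,"y":0,"z":-0.0003,"wx":0,"wy":0,"wz":0}]' 20
python3 -m creep '[{"jaw":0.4,"x":0,"y":0,"z":0,"wx":0,"wy":0,"wz":0},{"jaw":0.45,"x":0,"y":0,"z":0,"wx":0,"wy":0,"wz":0},{"jaw":0.5,"x":0,"y":0,"z":0,"wx":0,"wy":0,"wz":0},{"jaw":0.55,"x":0,"y":0,"z":0,"wx":0,"wy":0,"wz":0},{"jaw":0.55,"x":0,"y":0,"z":0,"wx":0,"wy":0,"wz":0}]' 20
python3 -m creep '[{"jaw":0.55,"x":0,"y":0,"z":-0.008,"wx":0,"wy":0,"wz":0},{"jaw":0.55,"x":0,"y":0,"z":-0.02,"wx":0,"wy":0,"wz":0},{"jaw":0.55,"x":0,"y":0,"z":-0.04,"wx":0,"wy":0,"wz":0},{"jaw":0.55,"x":0,"y":0,"z":-0.065,"wx":0,"wy":0,"wz":0},{"jaw":0.55,"x":0,"y":0,"z":-0.09,"wx":0,"wy":0,"wz":0}]' 20
python3 -m creep '[{"jaw":0.55,"x":0,"y":0,"z":-0.03,"wx":0,"wy":0,"wz":0},{"jaw":0.55,"x":0,"y":0,"z":-0.06,"wx":0,"wy":0,"wz":0},{"jaw":0.55,"x":0,"y":0,"z":-0.08,"wx":0,"wy":0,"wz":0},{"jaw":0.55,"x":0,"y":0,"z":-0.09,"wx":0,"wy":0,"wz":0},{"jaw":0.55,"x":0,"y":0,"z":-0.09,"wx":0,"wy":0,"wz":0}]' 20
python3 - <<'E'
from h import *
S=get('scene');T=get('top');r=lambda i,x,y,W,H,k:cv2.resize(i[y:y+H,x:x+W,::-1],None,fx=k,fy=k,interpolation=cv2.INTER_CUBIC)
cv2.imwrite('pics/d6.png',np.hstack([r(S['img'],220,140,95,120,5)[:,:400],r(T['img'],140,190,100,150,4)]))
E
```

```text
clock: 17.6
tcp_pos: [0.4828, 0.409, 0.1358]
eef_rot: [0.0, 0.758, 0.652, 0.0]
wrist_force: [0.1, 0.4, 0.5]
opening: 0.352
grasp_force: 0.0
clock: 18.1
tcp_pos: [0.4825, 0.4088, 0.1359]
eef_rot: [0.0, 0.758, 0.653, 0.0]
wrist_force: [0.8, -0.1, 0.4]
opening: 0.554
grasp_force: 0.0
clock: 18.6
tcp_pos: [0.4825, 0.4089, 0.2281]
eef_rot: [0.0, 0.758, 0.653, 0.0]
wrist_force: [0.2, 0.5, 0.4]
opening: 0.55
grasp_force: 0.0
clock: 19.1
tcp_pos: [0.4831, 0.4093, 0.3186]
eef_rot: [0.0, 0.758, 0.653, 0.002]
wrist_force: [1.2, 0.4, -0.1]
opening: 0.549
grasp_force: 0.0
```

View pics/d6.png

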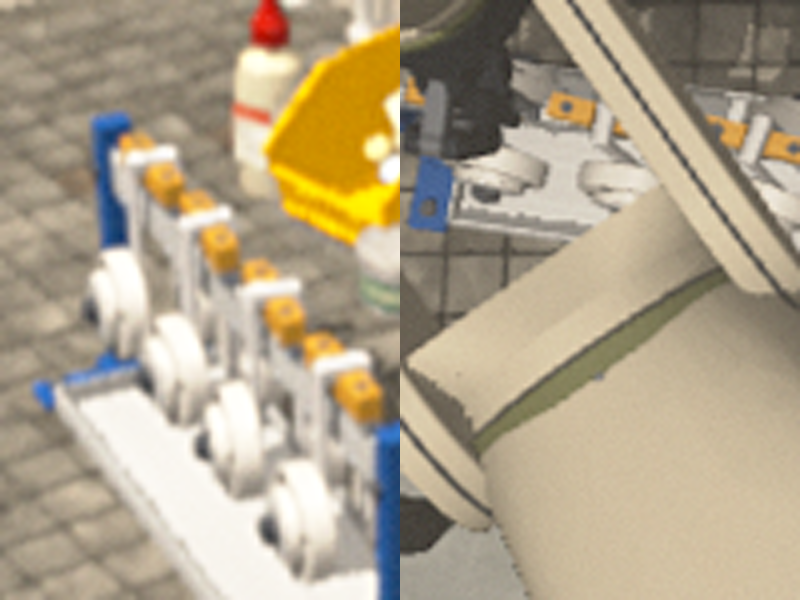

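The scene shows all four hangers in line, with crowns at (152,155), (205,218), (270,288) and (340,362), upright in their notches. The gripper is clear. I'll let it settle for a second and hand in.

```bash
for i in 1 2; do python3 -m creep '[{"jaw":0.55,"x":0,"y":0,"z":0,"wx":0,"wy":0,"wz":0},{"jaw":0.55,"x":0,"y":0,"z":0,"wx":0,"wy":0,"wz":0},{"jaw":0.55,"x":0,"y":0,"z":0,"wx":0,"wy":0,"wz":0},{"jaw":0.55,"x":0,"y":0,"z":0,"wx":0,"wy":0,"wz":0},{"jaw":0.55,"x":0,"y":0,"z":0,"wx":0,"wy":0,"wz":0}]' | grep clock; done; python3 -c "
from plant import job; print(job.hand_in())"
```

```text
clock: 19.7
clock: 20.2
the job is handed in; nothing more can be done
None
```

The hanger is seated fully home in the notch at the empty place, upright with its neighbours still in their notches and the gripper clear, and I handed the job in at 20 s.

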